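Click the revolving caddy home and open the push-and-turn tablet bottle

ROBOT

A 7-joint arm with a two-finger parallel gripper is mounted at the origin on the work surface. World frame = base frame: x ahead of the robot, y to its left, z up, the work surface at z = 0. Lengths are in m, angles in rad, forces in N, time in s.
With the tool pointing down it reaches from about 0.4 to 0.875 m from the base axis. Payload 19.3 kg.
Tool frame: the origin (TCP) lies at the very end of the fingers, on their centre line; the grasp point (between the pads) lies 19 mm behind it; z points along the fingers, y is the direction in which the jaws open and shut (so a half turn about z gives the same grasp; the last joint's range is limited). The gripper opens to 85 mm and grips with 20 to 120 N. Pads are 22 mm wide; open, the fingers measure 114 mm over their backs; the gripper's body (76 mm by 85 mm) begins 54 mm behind the grasp point. The pads swing forward as they close: fully open they stand 13 mm farther back than shut.
Start: joints at [-1.284, 0.521, -0.036, 1.599, 0.021, 1.021, -0.113], TCP at [0.218, 0.586, 0.231] pointing down, gripper open.
Joint ranges: [-2.91, 2.91], [-0.3, 2.13], [-1.5, 1.42], [0.17, 2.43], [-1.26, 4.41], [0.16, 1.93], [-2.52, 2.52]. Speed limits (rad/s): [1.89, 1.89, 2.39, 2.39, 3.01, 3.01, 3.01].

INTERFACE

Orientations are given as [roll, pitch, yaw] about the fixed x, y, z axes, in that order (R = Rz(yaw) Ry(pitch) Rx(roll)).
In Python, from workcell import bot gives the robot as it stands.
- The arm moves only by the tool apply_moves, never from a script. Its argument "commands" is a list of rows, each an object with "travel": the shift along the tool's x, y, z in m, a list of three; "twist": the turn, a rotation vector about the tool's x, y, z in degrees, a list of three; "claw": the finger opening in m, from 0 to 0.0854. A call has 1 to 10 rows; each row is the pose to reach, as a shift and turn from the pose commanded when the call began, along the tool's axes at that moment; what a row does not reach only later rows make up. A row lasts 1/10 s, in which the tool goes at most 50 mm and 8.59 degrees, less where a joint would pass 70% of its speed; a pose out of reach is approached as far as the arm can. A call with a gripper value outside its range is refused whole. The fingers move at their own pace and stop on an object; "force" is the grip in N (left out, the last holds). Time passes only in rows, so rows that repeat a pose let the fingers close. It gives the time, the measured TCP pose, the force and the opening at its end, in the units of the state.
- bot.observe(): the state, without advancing time (a new reading comes with each control period).
- bot.grab_frame(name): name is "scene" or "side" or "wrist"; returns a dict with "frame" (400x640x3 uint8, blue, green, red), "fx", "fy", "cx", "cy" (pixels), "pose" (4x4, takes a point from camera to world coordinates); the wrist camera has in their place "tool_from_camera" (4x4, takes a point from camera to tool coordinates, whose origin is the TCP and whose axes are the flange's). Camera axes: x right, y up, looking along -z (the intrinsics and any distortion apply to the point x, -y, -z); pixel columns grow to the right and rows downward; lengths in m; the calibration is good to about 2 mm. A picture is of the moment at which its call begins: read the wrist's pose just before it. There is no depth.
- bot.job_done(): hands the job in, once; it reports no verdict.
The state is a dict: "clock": time; "qpos": joint angles; "qd": joint speeds; "joint_efforts": joint torques, N m; "position": TCP position; "tool_rot": TCP orientation; "force": force on the tool from outside, world axes, zero at the start; "moment": the same for the moment, N m; "grip_width": finger opening in m.
Only numpy, scipy, OpenCV 4.12 (cv2) and the standard library are available. Lean on these libraries where they do the work, as an engineer would, in place of code of your own. Each camera call takes 0.05 s, during which the arm holds its last target.

TASK

The revolving caddy on the TV stand has been left turned away: turn its tray until it clicks into its front stop, with the tablet bottle in line with the tongue of the base, so that it stands firm. Then press the bottle's white safety cap down, twist it counter-clockwise free while it is down, and lift it straight off; finish still holding the cap, upright and quite still, some 5 to 8 cm clear above the mouth of its bottle. Leave the bottle in its socket and the tray at its stop, and do not disturb the remote, puck, tin and tealight cup.

Things in the scene. Friction and masses are not known exactly. Their poses are not given: they have to be found in the camera images.
- caddy: fixed weighted base of the revolving caddy: black disc 200 mm across, 12 mm high, almost hidden under the tray. Origin on the turning axis at the stand's surface. Its front is -x: there a flat grey tongue 30 mm wide, 12 mm high, with a white stripe, sticks out to 148 mm from the axis, past the tray
- caddy_tray: grey round tray of the caddy, 244 mm across, turning about its z on the base; origin on the axis, floor 5 mm above it; the bottle is along its -x. At the front stop its axes match the base's; it starts turned 0.5 to 1.3 rad clockwise. Friction 0.03 N m; stays where left. Click stops every quarter turn: within about 0.05 rad it is pulled in, then under 0.01 rad of play; 0.45 N m gets it in or out
- caddy_handle (a point): centre of the blue carrying-handle bar, on the tray's turning axis, 138 mm above the stand; turns with the tray. Bar 54 mm long along this point's y, 14 mm thick along x, 24 mm high (top 150 mm above the stand), on two uprights 10 mm wide. The bottle stands 76 mm from the axis along -x, the remote 66 mm along +x
- socket (a point): centre of the floor of the bottle's square socket on the tray, 76 mm from the axis, 21 mm above the stand: 54 mm wide inside, walls 4 mm thick and 26 mm high; it stops the bottle turning. Axes as the tray's. The tray's lip, 3 mm thick, reaches 33 mm above the stand; a red mark on it is in line with the bottle
- bottle: amber square tablet bottle, body 52 x 52 mm to 46 mm height, then sloping in to a round neck of 31 mm diameter that ends at the mouth, 80 mm above the origin. Origin: centre of the underside. 140 g. Loose, upright in the tray's socket
- cap: white round ribbed push-and-turn cap, 46 mm across, 31.5 mm high, 37 g. Origin: centre of the open underside, z up through its top. Locked, its origin is 61 mm above the bottle's. A spring inside pushes it up: 5 N to start, 1.3 N more per mm, so 11 N at 4.5 mm and 13 N at 6 mm down; it bottoms out hard at 7.5 mm
- cap_top (a point): centre of the cap's top, 31.5 mm above its underside; 113.5 mm above the stand when locked. Once pressed down more than 4.5 mm (5.5 to 6.5 is sure) the cap can be turned counter-clockwise from above; after 40 to 90 degrees (65 is best) its three lugs are free and it lifts straight up. Not pressed far enough, it is blocked, and forcing it drags the bottle and tray along
- remote: black remote control, 38 x 128 x 14 mm, lying loose on the tray opposite the bottle; origin at the centre of its underside. Rides round with the tray
- puck: white streaming puck, 94 x 94 x 24 mm, loose on the stand; origin at the centre of its underside
- tin: red plastic tin with hinged lid, shut, 68 x 98 x 36 mm, loose on the stand; origin at the centre of its underside
- coaster: fixed blue ceramic coaster with cork bottom, 100 mm across, 9 mm thick; origin at the centre of its underside
- tealight: frosted glass tealight cup, 68 mm across the rim, 62 mm high, loose on the coaster; origin at the centre of its underside
Mind the look-alikes: they are no part of the job. What is shaped like the cap but brown or orange is not meant.

How it is judged:
By the outcome, as a careful person would: the job done as asked, in the order asked, and still so for the second after the job is handed in, while the arm keeps its last pose, push and grip.
It also fails if it takes over 58 s, if anything falls off the work surface, if the arm or the gripper's body presses on something with over 40 N, if the wrist force passes 120 N, or if a joint passes its speed limit or range.

## Working session

There is one attempt and no reset: what is moved stays moved. The work goes in short steps, Python scripts to look and compute and a tool call to move; the robot and the scene stay as the last step left them, time stands still between calls to the robot, and variables do not carry over. Pictures are saved under pics/ and viewed, and the job is handed in when it is done.

Besides the shell and the picture viewer there is one more tool, called after "Request:" as name(argument=value, ...) on one line, values as JSON. apply_moves: Moves the arm, as the interface text tells. Its arguments: {"type":"object","properties":{"commands":{"type":"array"},"force":{"type":"number"}},"required":["commands"]}

```bash
ls; mkdir -p pics
python3 - <<'E'
from workcell import bot
import cv2
print(bot.observe())
for n in ["scene","side","wrist"]:
    f=bot.grab_frame(n); cv2.imwrite(f"pics/{n}0.png",f["frame"])
    print(n,{k:v for k,v in f.items() if k!="frame"})
E
```

```text
pics
{'clock': 0.0, 'qpos': array([-1.28419539,  0.52203523, -0.0363326 ,  1.59999461,  0.02119532,
        1.02110831, -0.11282527]), 'qd': array([ 0.00016218,  0.00166404, -0.00044359, -0.00029715, -0.0010981 ,
       -0.00021161, -0.00119727]), 'joint_efforts': array([-2.96123471e-03, -9.27084374e+01,  1.97891928e+00, -3.69932234e+01,
        1.77733734e-02,  8.18732340e-03, -3.66649840e-05]), 'position': array([0.2182116 , 0.58530838, 0.23071725]), 'tool_rot': array([-3.14043450e+00,  7.65542211e-05,  2.78475833e+00]), 'force': array([ 0.5975832 ,  0.19226644, -0.24984923]), 'moment': array([-0.00046662, -0.01858975,  0.01534692]), 'grip_width': 0.08556168777663065}
scene {'fx': 473.668775536857, 'fy': 473.668775536857, 'cx': 323.65479945471947, 'cy': 199.122905677832, 'pose': array([[-8.10375927e-01, -3.55038058e-01,  4.66088870e-01,
         1.08982798e+00],
       [ 5.85909277e-01, -4.89582115e-01,  6.45770603e-01,
         8.50433098e-01],
       [-1.08436641e-03,  7.96402744e-01,  6.04765652e-01,
         8.77104624e-01],
       [ 0.00000000e+00,  0.00000000e+00,  0.00000000
[... 166 characters left out ...]
833,  0.25888316, -0.33515328,  0.16549007],
       [-0.42342021,  0.53878321, -0.72830486, -0.69425788],
       [-0.0079709 ,  0.80168083,  0.59769918,  0.69547757],
       [ 0.        ,  0.        ,  0.        ,  1.        ]])}
wrist {'fx': 304.82122504832245, 'fy': 304.82122504832245, 'cx': 314.7798144595869, 'cy': 200.4257755612334, 'tool_from_camera': array([[-1.22777476e-03,  9.64410786e-01,  2.64405615e-01,
         6.75919218e-02],
       [ 9.99998548e-01,  8.71545986e-04,  1.46458549e-03,
         1.28448797e-03],
       [ 1.18202039e-03,  2.64407029e-01, -9.64410455e-01,
        -1.43506689e-01],
       [ 0.00000000e+00,  0.00000000e+00,  0.00000000e+00,
         1.00000000e+00]])}
```

View pics/scene0.png

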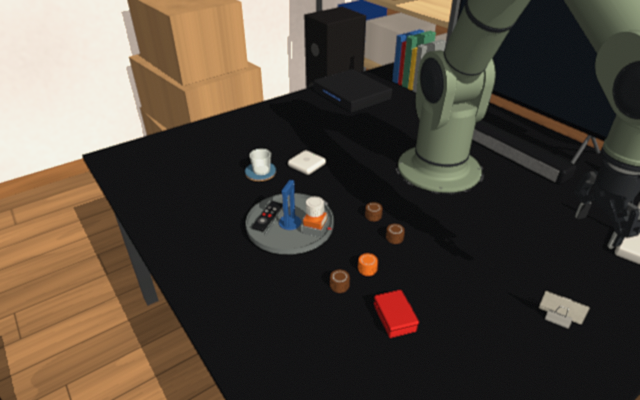

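View pics/side0.png

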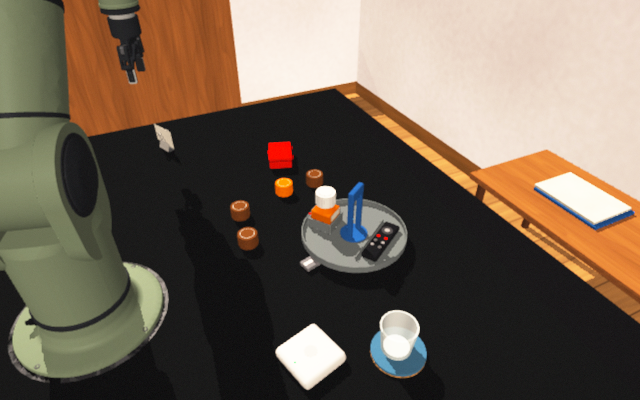

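View pics/wrist0.png

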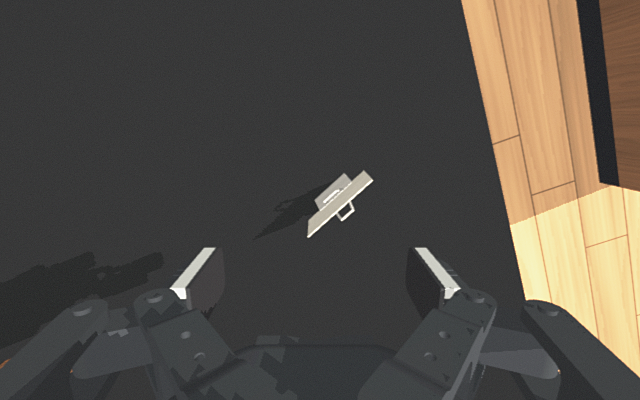

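Look-alikes for the cap, scene pixels: brown caps at (374,211), (396,233) and (340,281), an orange cap at (368,264), and the white tealight at (260,160). The white cap on the amber bottle at (315,207), side view (326,197), matches the description. I'll check it in a close crop.

```bash
cat > h.py <<'E'
import numpy as np, cv2
from scipy.spatial.transform import Rotation as R
def ray(f,u,v,T=None):
    T=f["pose"] if T is None else T
    d=np.array([(u-f["cx"])/f["fx"],-(v-f["cy"])/f["fy"],-1.0])
    d=T[:3,:3]@d; return T[:3,3],d/np.linalg.norm(d)
def onz(o,d,z): return o+d*(z-o[2])/d[2]
def tri(rs):
    A=np.zeros((3,3));b=np.zeros(3)
    for o,d in rs:
        P=np.eye(3)-np.outer(d,d);A+=P;b+=P@o
    x=np.linalg.solve(A,b); return x,[np.linalg.norm((np.eye(3)-np.outer(d,d))@(x-o)) for o,d in rs]
def proj(f,p,T=None):
    T=f["pose"] if T is None else T
    q=T[:3,:3].T@(np.asarray(p)-T[:3,3]); return f["cx"]+f["fx"]*q[0]/-q[2], f["cy"]-f["fy"]*q[1]/-q[2]
def wristT(s,f):
    T=np.eye(4);T[:3,:3]=R.from_euler("xyz",s["tool_rot"]).as_matrix();T[:3,3]=s["position"]
    return T@f["tool_from_camera"]
E
python3 - <<'E'
from workcell import bot
import cv2,pickle,numpy as np
S=bot.grab_frame("scene");D=bot.grab_frame("side");pickle.dump((S,D),open("f0.pkl","wb"))
a=cv2.resize(S["frame"][165:265,235:345],None,fx=3.5,fy=3.5,interpolation=2)
b=cv2.resize(D["frame"][170:280,290:415],None,fx=3.2,fy=3.2,interpolation=2)
h=max(a.shape[0],b.shape[0]);im=np.zeros((h,a.shape[1]+b.shape[1],3),np.uint8)
im[:a.shape[0],:a.shape[1]]=a;im[:b.shape[0],a.shape[1]:]=b
cv2.imwrite("pics/crop0.png",im);print(im.shape)
E
```

```text
(352, 785, 3)
```

View pics/crop0.png

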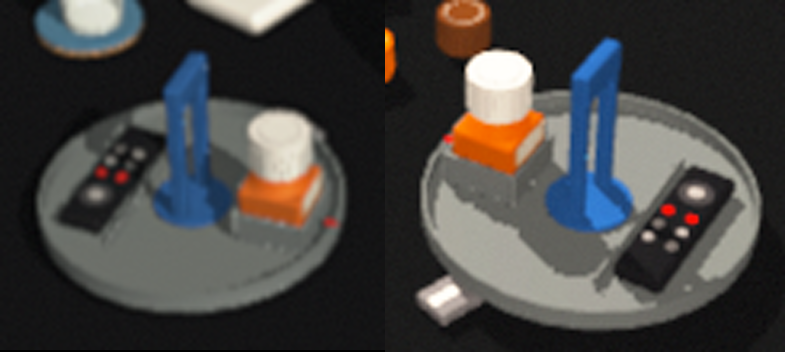

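The crop shows the white cap on the amber bottle in its socket, the red mark beside it, the blue handle, and the tongue at lower left in the side view (about (307,263)). Next I measure.

Run:
```python
from h import *
import pickle
S,D=pickle.load(open("f0.pkl","rb"))
def comp(m,u,v):
    n,l,st,c=cv2.connectedComponentsWithStats(m.astype(np.uint8),connectivity=4)
    ys,xs=np.nonzero(l>0); k=np.argmin((xs-u)**2+(ys-v)**2); return l==l[ys[k],xs[k]]
res={}
for n,f,c,h,t in [("S",S,(315,207),(289,200),None),("D",D,(326,197),(355,210),(310,263))]:
    im=f["frame"].astype(int);hsv=cv2.cvtColor(f["frame"],cv2.COLOR_BGR2HSV)
    w=comp((hsv[...,1]<60)&(hsv[...,2]>140),*c); ys,xs=np.nonzero(w)
    print(n,"cap px",w.sum(),xs.min(),xs.max(),ys.min(),ys.max(), "mid",xs.mean(),ys.mean())
    b=comp((hsv[...,0]>100)&(hsv[...,0]<125)&(hsv[...,1]>140)&(hsv[...,2]>50),*h); ys2,xs2=np.nonzero(b)
    print(" blue",b.sum(),xs2.min(),xs2.max(),ys2.min(),ys2.max())
    for y in range(ys2.min(),ys2.max()+1,4): 
        r=xs2[ys2==y]; print("  ",y,r.min(),r.max(),len(r))
    r=(hsv[...,1]>150)&((hsv[...,0]<6)|(hsv[...,0]>174))&(hsv[...,2]>60)
    nn,l,st,cc=cv2.connectedComponentsWithStats(r.astype(np.uint8))
    for i in range(1,nn):
        if st[i,4]<60 : print("  red",st[i,4],cc[i])
    # cap centroid: silhouette mid
    res[n]=(f,xs.mean(),ys.mean())
x=tri([ray(*res["S"]),ray(*res["D"])]);print("cap centroid",x)
t=(hsv:=cv2.cvtColor(D["frame"],cv2.COLOR_BGR2HSV))[255:275,295:325]
print(t[...,2])
```

```text
S cap px 291 306 323 197 215 mid 314.7147766323024 205.786941580756
 blue 550 279 300 180 228
   180 289 293 5
   184 285 292 8
   188 283 294 12
   192 281 293 13
   196 283 293 8
   200 283 293 8
   204 283 293 7
   208 284 293 8
   212 284 294 8
   216 284 295 12
   220 280 300 21
   224 280 299 20
   228 285 294 10
  red 13 [263.61538462 213.76923077]
  red 13 [269.46153846 215.15384615]
  red 3 [329. 228.]
D cap px 411 315 335 186 207 mid 325.09002433090023 196.38686131386862
 blue 849 341 366 182 241
   182 358 362 5
   186 354 363 10
   190 350 363 14
   194 348 362 15
   198 348 362 15
   202 349 361 10
   206 348 361 11
   210 348 360 9
   214 348 360 10
   218 348 360 10
   222 348 359 9
   226 344 362 19
   230 341 365 25
   234 341 366 26
   238 343 364 22
  red 8 [309.125 212.875]
  red 17 [378.05882353 235.23529412]
  red 17 [385.11764706 237.82352941]
cap centroid (array([0.52683103, 0.03005039, 0.09953396]), [np.float64(0.00024171846429765426), np.float64(0.0002417184642975733)])
[[ 27  26  23  26  25  28  25  27  24  27  28  25  24  18  50  85  93  93
   93  95 109 1
[... 1711 characters left out ...]
122 130 117 105  89  68
   33  17  18  15  19  18  20  18  20  15  15  17]
 [ 30  27  27  26  26  24  28  25  26  21  30  58 101 120 106  71  36  18
   18  22  19  20  17  18  17  16  16  19  19  18]
 [ 28  30  28  27  27  26  27  27  25  27  23  31  64  92  71  20  21  20
   18  17  15  15  21  20  18  21  16  17  16  18]
 [ 29  25  26  25  27  28  27  27  28  27  29  26  20  22  19  18  20  20
   20  16  17  20  20  24  21  22  18  17  19  16]
 [ 28  26  27  28  29  26  27  27  27  25  27  23  21  19  20  19  19  17
   19  19  20  22  25  28  26  23  19  17  18  16]
 [ 28  25  27  29  29  27  27  29  28  28  28  26  25  24  21  15  17  18
   19  23  25  27  27  25  28  25  22  20  15  21]]
```

Run:
```python
from h import *
import pickle
S,D=pickle.load(open("f0.pkl","rb"))
c,e=tri([ray(S,290,222.5),ray(D,353.5,234)]);print("axis approx (blue disc)",c,e)
# bar ends, top: scene far top right (291,180), near-left(282,190?)  side far (360,182)
print("tongue stripe end",onz(*ray(D,303.5,264.5),0.012), "tongue in", onz(*ray(D,311,260),0.012))
for n,f,p in [("S",S,(329,228)),("D",D,(309.1,212.9))]: print("red",n,onz(*ray(f,*p),0.030))
print("red tri",tri([ray(S,329,228),ray(D,309.1,212.9)]))
for nm,s,d in [("puck",(307,161),(311,355)),("tea",(260,160),(399,335)),("tin",(396,312),(280,155))]: print(nm,tri([ray(S,*s),ray(D,*d)])[0])
```

```text
axis approx (blue disc) [ 0.5693345  -0.03322054  0.01928056] [np.float64(0.00037318243799391675), np.float64(0.00037318243799387197)]
tongue stripe end [ 0.42716929 -0.06708232  0.012     ] tongue in [ 0.44764941 -0.06157759  0.012     ]
red S [0.50170707 0.06040304 0.03      ]
red D [0.50371825 0.07072087 0.03      ]
red tri (array([0.50296031, 0.06487901, 0.03412534]), [np.float64(0.0016939829572725545), np.float64(0.0016939829572726495)])
puck [ 0.34696219 -0.27686257  0.01403247]
tea [ 0.49450681 -0.32776033  0.04716265]
tin [0.54541829 0.37515449 0.01868375]
```

Request:
apply_moves(commands=[{"travel": [-0.03,-0.025,-0.03],"twist": [0,0,6],"claw": 0.06},{"travel": [-0.06,-0.05,-0.03],"twist": [0,0,13],"claw": 0.06},{"travel": [-0.09,-0.075,-0.03],"twist": [0,0,20],"claw": 0.06},{"travel": [-0.12,-0.1,-0.03],"twist": [0,0,27],"claw": 0.06},{"travel": [-0.15,-0.125,-0.03],"twist": [0,0,34],"claw": 0.06},{"travel": [-0.18,-0.15,-0.03],"twist": [0,0,41],"claw": 0.06},{"travel": [-0.21,-0.175,-0.03],"twist": [0,0,48],"claw": 0.06},{"travel": [-0.24,-0.2,-0.03],"twist": [0,0,55],"claw": 0.06},{"travel": [-0.27,-0.225,-0.03],"twist": [0,0,62],"claw": 0.06},{"travel": [-0.3,-0.25,-0.03],"twist": [0,0,69],"claw": 0.06}])

```text
clock: 1.25
position: [0.4126, 0.2451, 0.2615]
tool_rot: [3.141, -0.0, 1.576]
force: [-0.1, -0.4, 0.6]
grip_width: 0.0599
```

```bash
cat >> h.py <<'E'
def rel(s,p,yaw):
    "tool-frame travel and twist(deg) from state s to world p, pointing down at yaw"
    M=R.from_euler("xyz",s["tool_rot"]).as_matrix()
    G=R.from_euler("xyz",[np.pi,0,yaw]).as_matrix()
    return np.round(M.T@(np.array(p)-s["position"]),4), np.round(np.degrees(R.from_matrix(M.T@G).as_rotvec()),2)
E
python3 - <<'E'
from h import *
from workcell import bot
s=bot.observe();print(s["clock"],s["position"],s["tool_rot"],s["qpos"],s["force"])
print(rel(s,[.569,-.033,.26],.591))
E
```

```text
1.25 [0.41263589 0.24512732 0.26148024] [ 3.14136178e+00 -3.62001391e-04  1.57555716e+00] [-0.93627046  0.26389112  0.3387917   1.94733765 -0.10720897  0.94706729
 -0.54086921] [-0.14747858 -0.41320676  0.60054391]
(array([-0.2789,  0.155 ,  0.0014]), array([ 0.000e+00, -3.000e-02,  5.641e+01]))
```

Request:
apply_moves(commands=[{"travel": [-0.03,0.017,0],"twist": [0,0,6],"claw": 0.06},{"travel": [-0.06,0.034,0],"twist": [0,0,12],"claw": 0.06},{"travel": [-0.09,0.05,0],"twist": [0,0,18],"claw": 0.06},{"travel": [-0.12,0.067,0],"twist": [0,0,24],"claw": 0.06},{"travel": [-0.15,0.084,0],"twist": [0,0,30],"claw": 0.06},{"travel": [-0.18,0.1,0],"twist": [0,0,36],"claw": 0.06},{"travel": [-0.21,0.117,0],"twist": [0,0,42],"claw": 0.06},{"travel": [-0.24,0.134,0],"twist": [0,0,48],"claw": 0.06},{"travel": [-0.279,0.155,0.0],"twist": [0,0,56.4],"claw": 0.06},{"travel": [-0.279,0.155,0.0],"twist": [0,0,56.4],"claw": 0.06}])

```text
clock: 2.25
position: [0.5711, -0.0361, 0.2613]
tool_rot: [3.139, 0.001, 0.585]
force: [-0.4, 0.4, -0.0]
grip_width: 0.0597
```

Run:
```python
from h import *
from workcell import bot
import pickle
s=bot.observe();f=bot.grab_frame("wrist");pickle.dump((s,f),open("w1.pkl","wb"));cv2.imwrite("pics/w1.png",f["frame"])
print(s["clock"],s["position"],s["tool_rot"],s["qpos"],s["qd"].round(3))
```

```text
2.25 [ 0.5710621  -0.03609852  0.26131993] [3.13877908e+00 8.45291539e-04 5.85346248e-01] [-0.4872604   0.47356199  0.63593175  1.73270756 -0.3164447   1.03920831
 -0.72725763] [-0.057 -0.034 -0.064  0.049  0.023 -0.011  0.042]
```

View pics/w1.png

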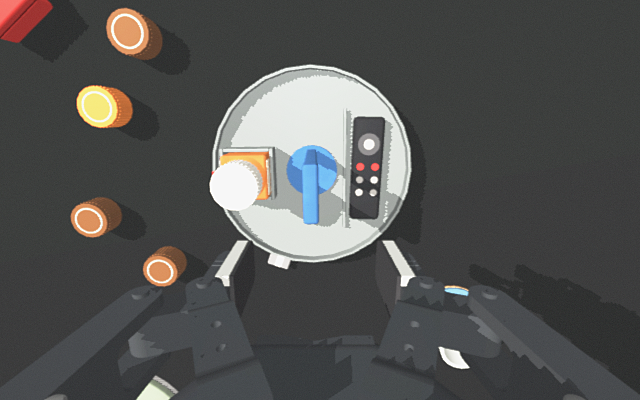

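The wrist view shows the bar end-on vertical at (310,150–224), the cap at (237,185), the remote at (367,167) and the tongue at (280,260).

Run:
```python
from h import *
from workcell import bot
import pickle
s,f=pickle.load(open("w1.pkl","rb"));T=wristT(s,f)
hsv=cv2.cvtColor(f["frame"],cv2.COLOR_BGR2HSV)
im=cv2.resize(f["frame"][140:275,205:345],None,fx=4.2,fy=4.2,interpolation=cv2.INTER_CUBIC);cv2.imwrite("pics/w1c.png",im)
b=(hsv[...,0]>95)&(hsv[...,0]<125)&(hsv[...,1]>110)
for y in range(146,230,4):
    xs=np.nonzero(b[y,280:345])[0]+280
    if len(xs): print(y,xs.min(),xs.max(),f["frame"][y,xs.min():xs.max()+1:3,0])
w=(hsv[...,1]<40)&(hsv[...,2]>225);w[:, :205]=0;w[:,275:]=0;w[:150]=0;w[225:]=0
n,l,st,c=cv2.connectedComponentsWithStats(w.astype(np.uint8));print(st,c)
```

```text
146 305 317 [245 246 245 247 245]
150 297 326 [246 245 245 246 190 185 167 247 245 246]
154 293 330 [246 245 244 245 246 191 188 184 196 199 212 247 248]
158 290 332 [189 243 245 245 245 225 191 187 188 191 199 198 199 211 250]
162 288 334 [197 199 245 244 244 242 196 190 187 167 204 201 201 201 203 202]
166 287 335 [193 200 201 246 245 241 246 245 244 245 170 247 213 199 197 198 203]
170 287 336 [198 198 199 199 195 241 245 244 243 244 172 246 244 246 247 230 202]
174 287 335 [188 199 199 199 199 239 245 244 244 245 176 246 245 244 244 245 251]
178 288 335 [188 199 198 197 198 247 245 244 244 241 224 245 244 245 245 246]
182 290 332 [194 199 203 203 232 245 244 244 245 180 246 245 245 245 249]
186 293 330 [190 196 199 224 246 244 244 244 181 245 246 245 249]
190 297 325 [196 199 247 245 244 244 242 160 198 200]
194 303 318 [250 246 245 244 242 155]
198 303 317 [250 246 245 244 242]
202 303 317 [249 245 244 243 242]
206 303 318 [246 245 244 243 242 149]
210 303 318 [242 245 244 243 243 150]
214 303 318 [238 245 244 243 243 152]
218 303 317 [229 245 244 243 243]
222 304 317 [241 245 244 243 230]
[[     0      0    640    400 253386]
 [   213    150      2     21     41]
 [   219    150      3      6     13]
 [   223    150     45      2     67]
 [   269    150      3      7     17]
 [   210    160     65     65   2454]
 [   244    161      5      2      5]
 [   266    160      2      3      5]
 [   267    166      1      2      2]
 [   267    170      1      5      5]
 [   268    187      1      5      5]] [[320.32781606 199.59118894]
 [213.48780488 159.75609756]
 [220.38461538 152.30769231]
 [241.56716418 150.32835821]
 [270.17647059 152.47058824]
 [239.30277099 192.92746536]
 [246.         161.4       ]
 [266.4        160.8       ]
 [267.         166.5       ]
 [267.         172.        ]
 [268.         189.        ]]
```

View pics/w1c.png

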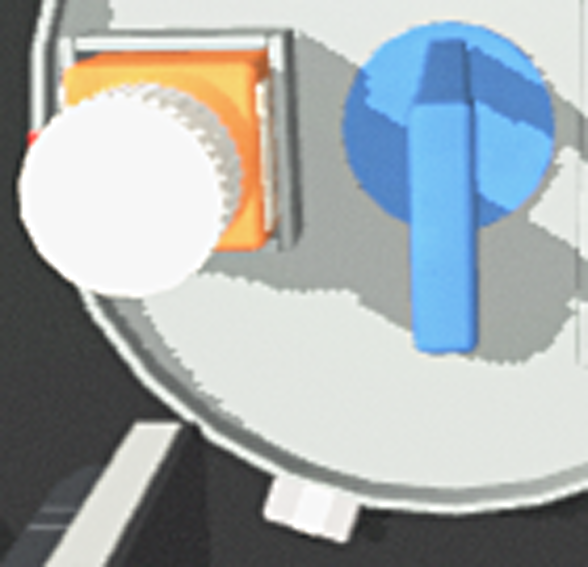

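Run:
```python
from h import *
import pickle
s,f=pickle.load(open("w1.pkl","rb"));T=wristT(s,f);S,D=pickle.load(open("f0.pkl","rb"))
P=[onz(*ray(f,u,v,T),.15) for u,v in [(302.6,164.8),(317.6,164.8),(318.6,223.4),(303.6,223.6)]]
P=np.array(P);c=P.mean(0);print(P,c);d=(P[2]+P[3]-P[0]-P[1])/2;print("len",np.linalg.norm(d),"width",np.linalg.norm(P[1]-P[0]),"bar y dir ang",np.arctan2(d[1],d[0]))
cu=onz(*ray(f,233.8,186.4,T),.1135);print("cap",cu)
print("disc",onz(*ray(f,311.7,170.2,T),.02), tri([ray(f,311.7,170.2,T),ray(S,290,222.5),ray(D,353.5,234)]))
for u,v in [(268,262),(289,268.5),(278,264.5)]: print("tongue",onz(*ray(f,u,v,T),.012))
v=cu-c;print("bottle dist",np.hypot(v[0],v[1]),"tray yaw",np.arctan2(-v[1],-v[0]))
# cross-view heights of the bar top: scene and side bar top ends
for nm,p in [("c",c),("e1",(P[0]+P[1])/2),("e2",(P[2]+P[3])/2)]: print(nm,proj(S,p),proj(D,p))
print("cap proj", proj(S,cu),proj(D,cu))
print("tri cap",tri([ray(f,233.8,186.4,T),ray(S,314.7,201),ray(D,325.2,191.5)]))
```

```text
[[ 0.58852427 -0.01117801  0.15      ]
 [ 0.59546794 -0.02169231  0.15      ]
 [ 0.55250191 -0.0513127   0.15      ]
 [ 0.54502953 -0.04032359  0.15      ]] [ 0.57038091 -0.03112665  0.15      ]
len 0.0522706978543454 width 0.01260021154822242 bar y dir ang -2.544632318096576
cap [0.52812358 0.03146104 0.1135    ]
disc [ 0.56961137 -0.03171088  0.02      ] (array([ 0.56952671, -0.03250748,  0.01922895]), [np.float64(0.000725717793716519), np.float64(0.00052246875799038), np.float64(0.0007184898603714506)])
tongue [ 0.42465457 -0.05288745  0.012     ]
tongue [ 0.43238712 -0.08312765  0.012     ]
tongue [ 0.42911764 -0.0667499   0.012     ]
bottle dist 0.07551755440872376 tray yaw -0.9769298859029111
c (np.float64(287.7722240625539), np.float64(185.13333921102003)) (np.float64(356.05070194743337), np.float64(187.5189064778135))
e1 (np.float64(283.7759635949378), np.float64(190.6290746594069)) (np.float64(361.3550475247418), np.float64(181.5786510681369))
e2 (np.float64(291.6454411873092), np.float64(179.8068153709675)) (np.float64(350.54094440895005), np.float64(193.68919959823074))
cap proj (np.float64(314.64504249001334), np.float64(202.0562366015024)) (np.float64(325.47441398635107), np.float64(190.9805485568304))
tri cap (array([0.5272388 , 0.03038467, 0.11425253]), [np.float64(0.0014931893576491963), np.float64(0.0013507150883428185), np.float64(0.0010496569365961565)])
```

Run:
```python
from h import *
from workcell import bot
s=bot.observe();print(s["clock"],s["position"],s["tool_rot"],s["qd"].round(3))
print(rel(s,[.5698,-.0322,.120],.597))
```

```text
2.3 [ 0.5702042  -0.03351404  0.26101628] [3.14044200e+00 1.05193941e-03 5.91444850e-01] [-0.042 -0.025 -0.041  0.029  0.008 -0.002  0.016]
(array([ 0.0005, -0.0015,  0.141 ]), array([ 0.07,  0.06, -0.32]))
```

Request:
apply_moves(commands=[{"travel": [0,0,0.02],"twist": [0,0,0],"claw": 0.045},{"travel": [0,0,0.04],"twist": [0,0,0],"claw": 0.045},{"travel": [0,0,0.06],"twist": [0,0,0],"claw": 0.045},{"travel": [0,0,0.075],"twist": [0,0,0],"claw": 0.045},{"travel": [0,0,0.085],"twist": [0,0,0],"claw": 0.045},{"travel": [0,0,0.085],"twist": [0,0,0],"claw": 0.045},{"travel": [0,0,0.085],"twist": [0,0,0],"claw": 0.045}])

```text
clock: 3.0
position: [0.5699, -0.0307, 0.1768]
tool_rot: [3.141, -0.0, 0.597]
force: [0.6, -0.2, 0.4]
grip_width: 0.0453
```

Run:
```python
from h import *
from workcell import bot
s=bot.observe();print(s["clock"],s["position"],s["tool_rot"],s["qd"].round(3),s["force"])
print(rel(s,[.5698,-.0322,.120],.597))
f=bot.grab_frame("wrist");cv2.imwrite("pics/w2.png",f["frame"])
import pickle;pickle.dump((s,f),open("w2.pkl","wb"))
```

```text
3.0 [ 0.56994377 -0.03067601  0.17680012] [ 3.14147364e+00 -3.58962316e-04  5.96642562e-01] [-0.001 -0.009  0.005 -0.006  0.002 -0.     0.   ] [ 0.61477179 -0.15007304  0.4396973 ]
(array([-0.001 ,  0.0012,  0.0568]), array([ 0.01, -0.02, -0.02]))
```

View pics/w2.png

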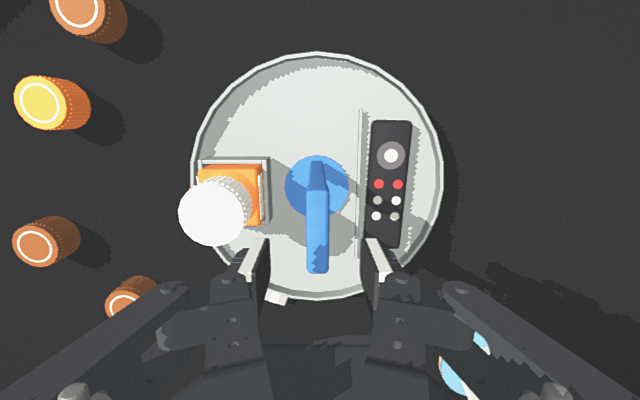

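The bar at (317,240) lies mid-way between the fingers at (258,260) and (375,260). I'll descend and grip it.

Request:
apply_moves(commands=[{"travel": [-0.001,0.001,0.02],"twist": [0,0,0],"claw": 0.045},{"travel": [-0.001,0.001,0.04],"twist": [0,0,0],"claw": 0.045},{"travel": [-0.001,0.001,0.057],"twist": [0,0,0],"claw": 0.045},{"travel": [-0.001,0.001,0.057],"twist": [0,0,0],"claw": 0.045},{"travel": [-0.001,0.001,0.057],"twist": [0,0,0],"claw": 0.005},{"travel": [-0.001,0.001,0.057],"twist": [0,0,0],"claw": 0.005},{"travel": [-0.001,0.001,0.057],"twist": [0,0,0],"claw": 0.005},{"travel": [-0.001,0.001,0.057],"twist": [0,0,0],"claw": 0.005},{"travel": [-0.001,0.001,0.057],"twist": [0,0,0],"claw": 0.005}], force=50)

```text
clock: 3.95
position: [0.5702, -0.0324, 0.1206]
tool_rot: [3.141, -0.002, 0.596]
force: [-1.5, -0.9, 6.6]
grip_width: 0.0136
```

Run:
```python
from workcell import bot
s=bot.observe();print(s["clock"],s["position"],s["tool_rot"],s["force"],s["moment"],s["grip_width"],s["qpos"])
```

```text
3.95 [ 0.5701953  -0.03238772  0.12059733] [ 3.14067956e+00 -1.71086031e-03  5.96030221e-01] [-1.47021757 -0.88380049  6.58544044] [-0.09528293  0.16214559 -0.02507462] 0.013638232868433922 [-0.40251392  0.6437048   0.51563671  1.86051108 -0.44825315  0.75238199
 -0.61459026]
```

Request:
apply_moves(commands=[{"travel": [0,0,0],"twist": [0,0,-1],"claw": 0.005},{"travel": [0,0,0],"twist": [0,0,-3],"claw": 0.005},{"travel": [0,0,0],"twist": [0,0,-6],"claw": 0.005},{"travel": [0,0,0],"twist": [0,0,-10],"claw": 0.005},{"travel": [0,0,0],"twist": [0,0,-14],"claw": 0.005},{"travel": [0,0,0],"twist": [0,0,-18],"claw": 0.005},{"travel": [0,0,0],"twist": [0,0,-22],"claw": 0.005},{"travel": [0,0,0],"twist": [0,0,-26],"claw": 0.005},{"travel": [0,0,0],"twist": [0,0,-29],"claw": 0.005},{"travel": [0,0,0],"twist": [0,0,-30],"claw": 0.005}])

```text
clock: 4.95
position: [0.5704, -0.0326, 0.1206]
tool_rot: [3.14, -0.001, 1.121]
force: [0.3, -1.0, 9.6]
grip_width: 0.0132
```

Run:
```python
from workcell import bot
s=bot.observe();print(s["clock"],s["position"],s["tool_rot"],s["force"],s["moment"],s["grip_width"],s["qpos"])
```

```text
4.95 [ 0.57036865 -0.03255724  0.12057153] [ 3.13953394e+00 -9.81421970e-04  1.12100046e+00] [ 0.31447525 -0.9986098   9.6422108 ] [-0.06949404  0.06218679 -0.0597392 ] 0.013169795530963594 [-0.30693889  0.61275784  0.37156526  1.85549328 -0.3186794   0.72942936
 -0.20744625]
```

Request:
apply_moves(commands=[{"travel": [0,0,0],"twist": [0,0,-2],"claw": 0.005},{"travel": [0,0,0],"twist": [0,0,-6],"claw": 0.005},{"travel": [0,0,0],"twist": [0,0,-11],"claw": 0.005},{"travel": [0,0,0],"twist": [0,0,-16],"claw": 0.005},{"travel": [0,0,0],"twist": [0,0,-21],"claw": 0.005},{"travel": [0,0,0],"twist": [0,0,-26],"claw": 0.005},{"travel": [0,0,0],"twist": [0,0,-31],"claw": 0.005},{"travel": [0,0,0],"twist": [0,0,-35],"claw": 0.005},{"travel": [0,0,0],"twist": [0,0,-37],"claw": 0.005},{"travel": [0,0,0],"twist": [0,0,-38],"claw": 0.005}])

```text
clock: 5.95
position: [0.5707, -0.0326, 0.1206]
tool_rot: [3.139, 0.001, 1.784]
force: [1.5, -1.7, 6.2]
grip_width: 0.0127
```

Run:
```python
from workcell import bot
import cv2,pickle
s=bot.observe();print(s["clock"],s["position"],s["tool_rot"],s["force"],s["moment"],s["grip_width"],s["qpos"])
D=bot.grab_frame("side");W=bot.grab_frame("wrist");pickle.dump((s,D,W),open("d1.pkl","wb"))
cv2.imwrite("pics/d1.png",cv2.resize(D["frame"][150:290,260:430],None,fx=4,fy=4,interpolation=2));cv2.imwrite("pics/w3.png",W["frame"])
```

```text
5.95 [ 0.57069027 -0.03261145  0.12063539] [3.13882901e+00 8.94330389e-04 1.78358901e+00] [ 1.49432422 -1.65637521  6.24172736] [-0.2527882  -0.29868065  0.80592994] 0.012669215588929203 [-0.18122366  0.58819844  0.18948153  1.84845661 -0.1592339   0.71664672
  0.30998876]
```

View pics/d1.png

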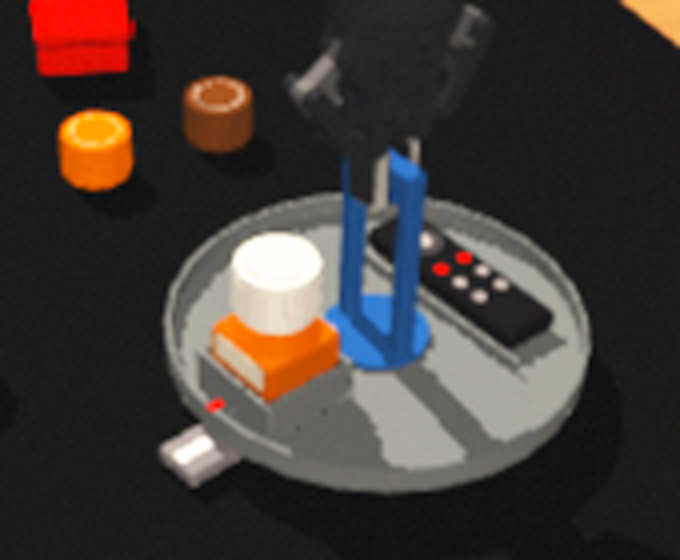

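View pics/w3.png

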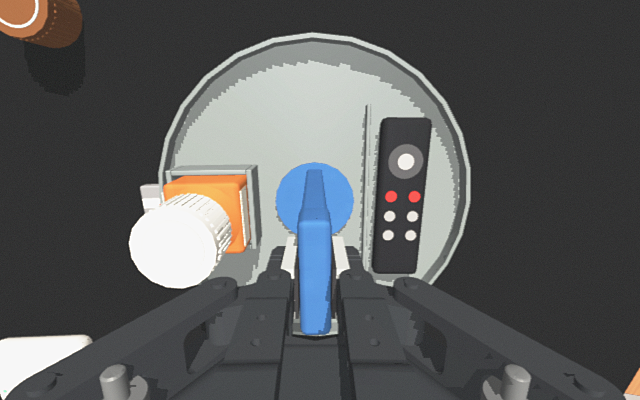

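The side view shows the red mark at (314,251) over the tongue. The +0.8 N m moment says the click stop is pulling the tray ahead of the tool, so I'll ease on a little.

Request:
apply_moves(commands=[{"travel": [0,0,0],"twist": [0,0,-0.8],"claw": 0.005},{"travel": [0,0,0],"twist": [0,0,-1.6],"claw": 0.005},{"travel": [0,0,0],"twist": [0,0,-1.6],"claw": 0.005},{"travel": [0,0,0],"twist": [0,0,-1.6],"claw": 0.005}])

```text
clock: 6.45
position: [0.5706, -0.0326, 0.1206]
tool_rot: [3.139, 0.001, 1.81]
force: [2.4, -0.4, 7.8]
grip_width: 0.0132
```

Run:
```python
from workcell import bot
s=bot.observe();print(s["clock"],s["position"],s["tool_rot"],s["force"],s["moment"],s["grip_width"])
```

```text
6.45 [ 0.57063701 -0.03258476  0.12058382] [3.13903937e+00 1.01251029e-03 1.80997666e+00] [ 2.44281213 -0.39778794  7.83361366] [-0.13517226 -0.28469439  0.10176335] 0.013198330230129769
```

The moment has dropped to about 0.1, so the tray is in its stop. Releasing and rising.

Request:
apply_moves(commands=[{"travel": [0,0,0],"twist": [0,0,0],"claw": 0.045},{"travel": [0,0,0],"twist": [0,0,0],"claw": 0.045},{"travel": [0,0,0],"twist": [0,0,0],"claw": 0.045},{"travel": [0,0,-0.02],"twist": [0,0,0],"claw": 0.045},{"travel": [0,0,-0.06],"twist": [0,0,0],"claw": 0.045},{"travel": [0,0,-0.09],"twist": [0,0,0],"claw": 0.08},{"travel": [0,0,-0.1],"twist": [0,0,0],"claw": 0.08},{"travel": [0,0,-0.1],"twist": [0,0,0],"claw": 0.08},{"travel": [0,0,-0.1],"twist": [0,0,0],"claw": 0.08},{"travel": [0,0,-0.1],"twist": [0,0,0],"claw": 0.08}])

```text
clock: 7.45
position: [0.5689, -0.0323, 0.218]
tool_rot: [-3.14, -0.0, 1.811]
force: [-0.8, 0.2, -0.4]
grip_width: 0.0801
```

Run:
```python
from h import *
from workcell import bot
import pickle
s=bot.observe();W=bot.grab_frame("wrist");S=bot.grab_frame("scene");D=bot.grab_frame("side");pickle.dump((s,W,S,D),open("a2.pkl","wb"))
print(s["clock"],s["position"],s["tool_rot"],s["qd"].round(3))
cv2.imwrite("pics/w4.png",W["frame"])
im=np.hstack([cv2.resize(S["frame"][160:270,235:345],(396,396),interpolation=2),cv2.resize(D["frame"][170:280,290:400],(396,396),interpolation=2)]);cv2.imwrite("pics/sd4.png",im)
```

```text
7.45 [ 0.5689083  -0.03225835  0.21800317] [-3.13960795e+00 -3.42356413e-04  1.81083708e+00] [ 0.     0.001 -0.    -0.003  0.001  0.003 -0.001]
```

View pics/w4.png

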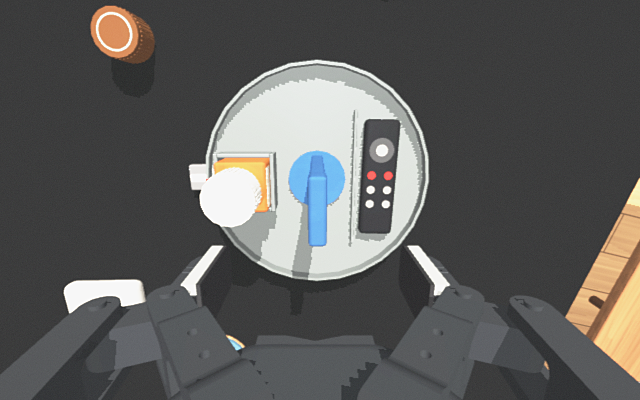

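View pics/sd4.png

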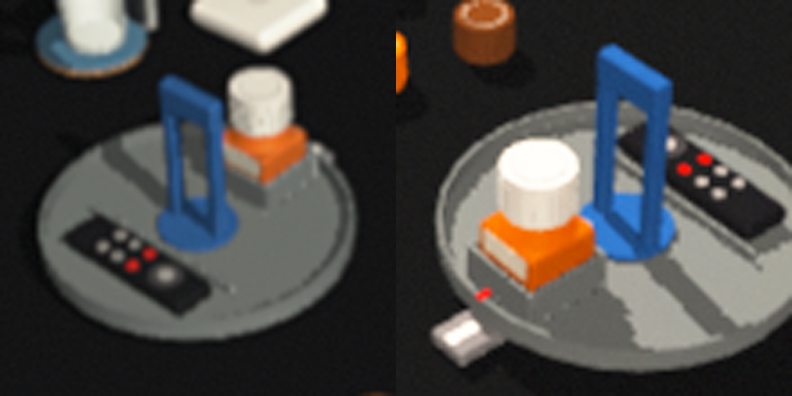

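The tray now lies with bottle, red mark and tongue in line, and the remote still in place. Next I measure the cap and the tray angle.

Run:
```python
from h import *
import pickle
s,W,S,D=pickle.load(open("a2.pkl","rb"));T=wristT(s,W)
def cap(f,u,v,vt=140):
    hsv=cv2.cvtColor(f["frame"],cv2.COLOR_BGR2HSV);m=((hsv[...,1]<60)&(hsv[...,2]>vt)).astype(np.uint8)
    n,l,st,c=cv2.connectedComponentsWithStats(m,connectivity=4);i=l[v,u];return c[i],st[i]
cs=cap(S,307,190);cd=cap(D,439-290+290-0,0) if 0 else cap(D,290+int(538/3.6)-0 if 0 else 290+149-0-0-0,0) if 0 else None
print("S",cs)
# side crop: right half x0=396 scale 3.6 -> u=290+(538-396)/3.6, v=170+185/3.6
cd=cap(D,329,221);print("D",cd)
print("cap mid",tri([ray(S,*cs[0]),ray(D,*cd[0])]))
g=W["frame"][150:240,185:285];cv2.imwrite("pics/w4c.png",cv2.resize(W["frame"][145:260,180:345],None,fx=4.8,fy=4.8,interpolation=2))
```

```text
S (array([307.0719697 , 187.56818182]), array([299, 179,  17,  18, 264], dtype=int32))
D (array([326.02756892, 222.39097744]), array([304, 207,  41,  44, 798], dtype=int32))
cap mid (array([ 0.49159008, -0.05276047,  0.09651706]), [np.float64(0.003183383656205334), np.float64(0.0031833836562053554)])
```

View pics/w4c.png

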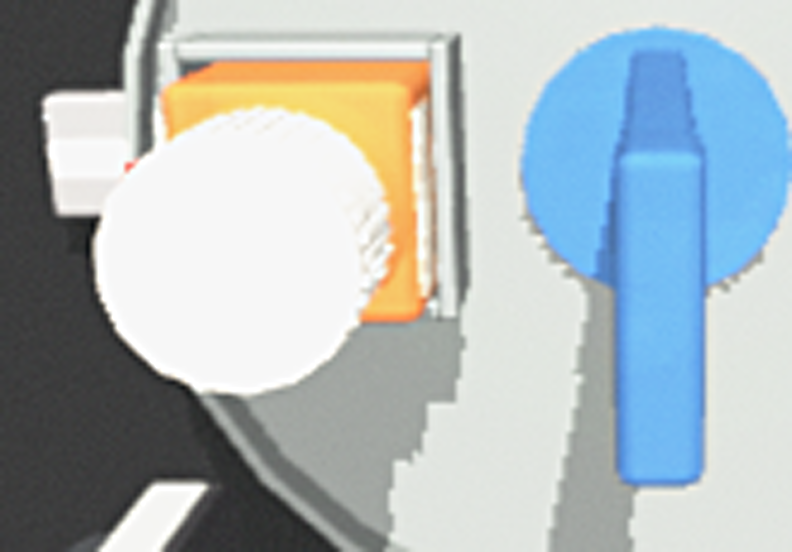

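Run:
```python
from h import *
import pickle
s,W,S,D=pickle.load(open("a2.pkl","rb"));T=wristT(s,W)
q=lambda x,y:(180+(x+.5)/4.8-.5,145+(y+.5)/4.8-.5)
cu=onz(*ray(W,*q(230,257),T),.1135);bc=onz(*ray(W,*q(661,318),T),.15)
a=onz(*ray(W,*q(661,152),T),.15);b=onz(*ray(W,*q(660,484),T),.15);d=b-a
print("cap",cu,"bar",bc,"bar ang",np.arctan2(d[1],d[0])+np.pi/2)
v=bc-cu;print("dist",np.hypot(*v[:2]),"tray yaw",np.arctan2(v[1],v[0]))
t1=onz(*ray(W,*q(44,95),T),.012);t2=onz(*ray(W,*q(58,215),T),.0);t3=onz(*ray(W,*q(54,210),T),.012);m=(t1+t3)/2
print("tongue",t1,t3,np.linalg.norm(t1-t3),"yaw",np.arctan2(bc[1]-m[1],bc[0]-m[0]))
yaw=.24;ax=np.array([.5697,-.0323]);print("model cap",ax-.076*np.array([np.cos(yaw),np.sin(yaw)]))
# silhouette circle by least squares: project model & compare in S and D
for p in [cu]: print(proj(S,p),proj(D,p))
hsv=cv2.cvtColor(D["frame"],cv2.COLOR_BGR2HSV);m=((hsv[...,1]<60)&(hsv[...,2]>140))[205:235,310:350]
for y in range(0,30,3): print(205+y,''.join('#' if x else '.' for x in m[y]))
```

```text
cap [ 0.4966358  -0.04774598  0.1135    ] bar [ 0.56994534 -0.02963521  0.15      ] bar ang 0.2380476223794583
dist 0.07551350596433998 tray yaw 0.24219576955998315
tongue [ 0.42348709 -0.05205372  0.012     ] [ 0.42955638 -0.07975451  0.012     ] 0.028357898083064846 yaw 0.24768704376412745
model cap [ 0.49587831 -0.0503654 ]
(np.float64(307.58865896693214), np.float64(183.9598267231411)) (np.float64(328.6732164739362), np.float64(214.3635554808105))
205 ........................................
208 ................#########.#########.....
211 .#........#########################.....
214 ........###########################.....
217 ......#############################.....
220 ...################################.....
223 .##################################.....
226 #################################.......
229 ######.....##################.#.........
232 ###............#########..........#.....
```

Run:
```python
from h import *
from workcell import bot
print(rel(bot.observe(),[.4960,-.0503,.18],.30))
```

```text
(array([-0.0001, -0.0753,  0.0385]), array([-7.000e-02,  5.000e-02,  8.657e+01]))
```

Request:
apply_moves(commands=[{"travel": [0,-0.01,0],"twist": [0,0,8],"claw": 0.08},{"travel": [0,-0.02,0],"twist": [0,0,16],"claw": 0.08},{"travel": [0,-0.03,0],"twist": [0,0,24],"claw": 0.08},{"travel": [0,-0.04,0],"twist": [0,0,32],"claw": 0.08},{"travel": [0,-0.05,0.008],"twist": [0,0,40],"claw": 0.08},{"travel": [0,-0.06,0.016],"twist": [0,0,48],"claw": 0.08},{"travel": [0,-0.07,0.024],"twist": [0,0,56],"claw": 0.08},{"travel": [0,-0.0755,0.032],"twist": [0,0,64],"claw": 0.08},{"travel": [0,-0.0755,0.038],"twist": [0,0,72],"claw": 0.08},{"travel": [0,-0.0755,0.038],"twist": [0,0,80],"claw": 0.08}])

```text
clock: 8.6
position: [0.4956, -0.0503, 0.1804]
tool_rot: [-3.141, 0.001, 0.409]
force: [0.2, 0.4, 0.4]
grip_width: 0.0801
```

Request:
apply_moves(commands=[{"travel": [0,0,0],"twist": [0,0,0],"claw": 0.08},{"travel": [0,0,0],"twist": [0,0,0],"claw": 0.08},{"travel": [0,0,0],"twist": [0,0,0],"claw": 0.08}])

```text
clock: 8.9
position: [0.4962, -0.0502, 0.1813]
tool_rot: [-3.142, -0.0, 0.418]
force: [-0.4, -0.6, -0.3]
grip_width: 0.0799
```

Run:
```python
from h import *
from workcell import bot
import pickle
s=bot.observe();W=bot.grab_frame("wrist");pickle.dump((s,W),open("w5.pkl","wb"))
print(s["clock"],s["position"],s["tool_rot"],s["qd"].round(3),s["force"]);print(rel(s,[.4960,-.0503,.084],.41))
cv2.imwrite("pics/w5.png",W["frame"])
```

```text
8.9 [ 0.49620006 -0.05024441  0.18131371] [-3.14157442e+00 -1.57997585e-05  4.18038601e-01] [ 0.002 -0.001  0.001  0.001 -0.003 -0.001 -0.012] [-0.3884821  -0.59336717 -0.25619801]
(array([-0.0002, -0.    ,  0.0973]), array([-0.  , -0.  ,  0.46]))
```

View pics/w5.png

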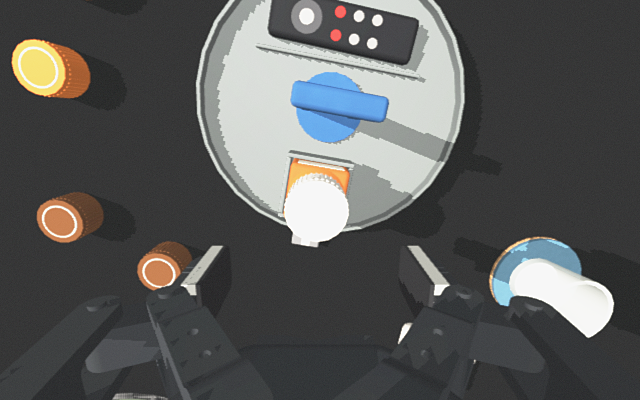

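Run:
```python
from h import *
import pickle
s,W=pickle.load(open("w5.pkl","rb"));T=wristT(s,W)
hsv=cv2.cvtColor(W["frame"],cv2.COLOR_BGR2HSV);m=((hsv[...,1]<40)&(hsv[...,2]>225))
for y in range(176,246,5):
    xs=np.nonzero(m[y,275:360])[0]+275; print(y,xs.min() if len(xs) else 0,xs.max() if len(xs) else 0)
p=onz(*ray(W,317,209,T),.1135);M=R.from_euler("xyz",s["tool_rot"]).as_matrix();print(p,M.T@(p-s["position"]))
s4,W4,S,D=pickle.load(open("a2.pkl","rb"))
print(tri([ray(W,317,209,T),ray(W4,*(180+230.5/4.8-.5,145+257.5/4.8-.5),wristT(s4,W4))]))
```

```text
176 284 326
181 296 328
186 292 337
191 290 340
196 288 344
201 280 346
206 285 347
211 285 348
216 280 347
221 279 346
226 288 343
231 293 340
236 293 333
241 292 319
[ 0.49880373 -0.04941975  0.1135    ] [0.00271318 0.0003046  0.06781375]
(array([ 0.49497919, -0.05106167,  0.1026713 ]), [np.float64(0.0008156980039394808), np.float64(0.0008156980039394486)])
```

Request:
apply_moves(commands=[{"travel": [0.0006,0.0002,0.02],"twist": [0,0,0],"claw": 0.08},{"travel": [0.0006,0.0002,0.045],"twist": [0,0,0],"claw": 0.08},{"travel": [0.0006,0.0002,0.07],"twist": [0,0,0],"claw": 0.08},{"travel": [0.0006,0.0002,0.09],"twist": [0,0,0],"claw": 0.08},{"travel": [0.0006,0.0002,0.097],"twist": [0,0,0],"claw": 0.08},{"travel": [0.0006,0.0002,0.097],"twist": [0,0,0],"claw": 0.08},{"travel": [0.0006,0.0002,0.097],"twist": [0,0,0],"claw": 0.08}])

```text
clock: 9.65
position: [0.4972, -0.0504, 0.0851]
tool_rot: [3.141, -0.001, 0.415]
force: [-0.1, -0.1, 0.4]
grip_width: 0.0799
```

Run:
```python
from h import *
from workcell import bot
s=bot.observe();W=bot.grab_frame("wrist");D=bot.grab_frame("side")
print(s["clock"],s["position"],s["tool_rot"],s["force"])
cv2.imwrite("pics/w6.png",np.hstack([W["frame"][180:400,180:450],cv2.resize(D["frame"][170:280,265:400],None,fx=2,fy=2)]))
```

```text
9.65 [ 0.49722073 -0.05035754  0.08506942] [ 3.14130904e+00 -8.21913850e-04  4.14891478e-01] [-0.06990671 -0.12199721  0.40416902]
```

View pics/w6.png

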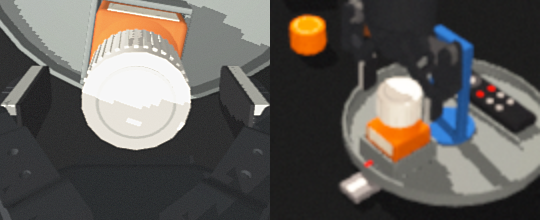

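The cap (centre near (315,280) in the full picture) is centred between the pads. I'll close the grip.

Request:
apply_moves(commands=[{"travel": [0,0,0],"twist": [0,0,0],"claw": 0.03},{"travel": [0,0,0],"twist": [0,0,0],"claw": 0.03},{"travel": [0,0,0],"twist": [0,0,0],"claw": 0.03},{"travel": [0,0,0],"twist": [0,0,0],"claw": 0.03},{"travel": [0,0,0],"twist": [0,0,0],"claw": 0.03},{"travel": [0,0,0],"twist": [0,0,0],"claw": 0.03}], force=60)

```text
clock: 10.35
position: [0.4971, -0.0504, 0.0845]
tool_rot: [3.141, -0.0, 0.414]
force: [0.0, -1.6, 3.9]
grip_width: 0.0448
```

Run:
```python
from workcell import bot
s=bot.observe();print(s["clock"],s["position"],s["tool_rot"],s["force"],s["moment"],s["grip_width"],s["qpos"])
```

```text
10.35 [ 0.49707689 -0.05036002  0.08452135] [ 3.14119265e+00 -4.97231035e-04  4.14427491e-01] [ 0.00915376 -1.60700941  3.90735154] [-0.2174643  -0.13014368  0.0276071 ] 0.044815509086255687 [-0.3394996   0.60202335  0.43774502  2.06041934 -0.45886773  0.57239769
 -0.7342452 ]
```

Request:
apply_moves(commands=[{"travel": [0,0,0.001],"twist": [0,0,0],"claw": 0.03},{"travel": [0,0,0.002],"twist": [0,0,0],"claw": 0.03},{"travel": [0,0,0.003],"twist": [0,0,0],"claw": 0.03},{"travel": [0,0,0.004],"twist": [0,0,0],"claw": 0.03},{"travel": [0,0,0.005],"twist": [0,0,0],"claw": 0.03},{"travel": [0,0,0.005],"twist": [0,0,0],"claw": 0.03},{"travel": [0,0,0.005],"twist": [0,0,0],"claw": 0.03}])

```text
clock: 11.05
position: [0.4972, -0.0505, 0.0797]
tool_rot: [3.141, -0.001, 0.414]
force: [-1.0, -1.1, 11.6]
grip_width: 0.045
```

Run:
```python
from workcell import bot
s=bot.observe();print(s["clock"],s["position"],s["tool_rot"],s["force"],s["moment"],s["grip_width"])
```

```text
11.05 [ 0.49718945 -0.050499    0.07974456] [ 3.14108921e+00 -7.94345856e-04  4.14268282e-01] [-1.01071118 -1.07855492 11.60170853] [-0.26364351  0.22747258 -0.0095359 ] 0.04499738159716379
```

Request:
apply_moves(commands=[{"travel": [0,0,0.0005],"twist": [0,0,0],"claw": 0.03},{"travel": [0,0,0.001],"twist": [0,0,0],"claw": 0.03},{"travel": [0,0,0.001],"twist": [0,0,0],"claw": 0.03},{"travel": [0,0,0.001],"twist": [0,0,0],"claw": 0.03}])

```text
clock: 11.45
position: [0.4972, -0.0505, 0.0788]
tool_rot: [3.141, -0.001, 0.414]
force: [-0.5, -2.3, 12.2]
grip_width: 0.045
```

Run:
```python
from h import *
from workcell import bot
for i in range(3):
    s=bot.observe();print(s["clock"],s["position"],s["force"],s["moment"],s["grip_width"]);D=bot.grab_frame("side")
cv2.imwrite("pics/d7.png",cv2.resize(D["frame"][170:280,265:400],None,fx=5,fy=5,interpolation=2))
```

```text
11.45 [ 0.4972058  -0.05049777  0.0788037 ] [-0.45774345 -2.33629387 12.16610549] [-0.28642219  0.25839739 -0.02098531] 0.04500842850650429
11.5 [ 0.49718486 -0.05050131  0.07878193] [ 0.16297047 -1.36215996 13.83717587] [-0.24824133  0.28005738  0.02257896] 0.04484327032784585
11.55 [ 0.49718329 -0.05048991  0.07877798] [-2.0714817  -2.17724376 12.89397518] [-0.24028287  0.30414887  0.01967945] 0.04525754408510724
```

View pics/d7.png

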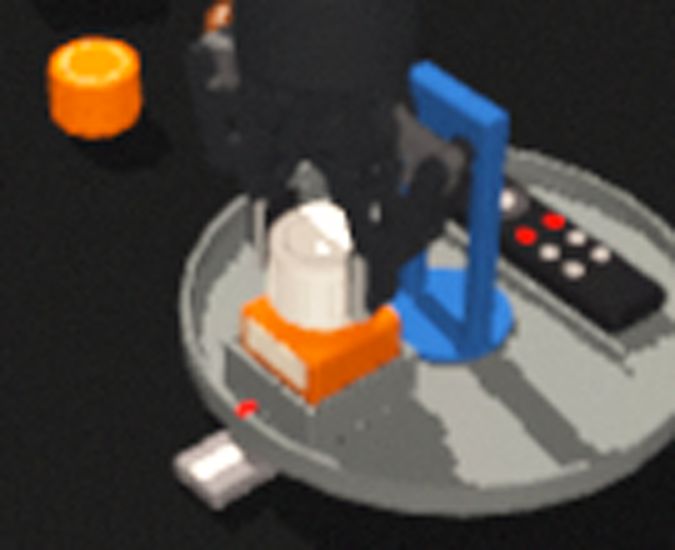

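The press force averages about 13 N, i.e. about 6 mm down, and the tray is still aligned (red mark at the tongue). Now I twist counter-clockwise, checking after the first part.

Request:
apply_moves(commands=[{"travel": [0,0,0],"twist": [0,0,-1.5],"claw": 0.03},{"travel": [0,0,0],"twist": [0,0,-4],"claw": 0.03},{"travel": [0,0,0],"twist": [0,0,-8],"claw": 0.03},{"travel": [0,0,0],"twist": [0,0,-12],"claw": 0.03},{"travel": [0,0,0],"twist": [0,0,-15],"claw": 0.03},{"travel": [0,0,0],"twist": [0,0,-15],"claw": 0.03}])

```text
clock: 12.2
position: [0.4975, -0.0503, 0.0789]
tool_rot: [3.141, -0.001, 0.678]
force: [1.0, 0.1, 12.0]
grip_width: 0.0447
```

Run:
```python
from h import *
from workcell import bot
for i in range(2):
    s=bot.observe();print(s["clock"],s["position"],s["tool_rot"],s["force"],s["moment"],s["grip_width"]);D=bot.grab_frame("side")
cv2.imwrite("pics/d8.png",cv2.resize(D["frame"][170:280,265:400],None,fx=5,fy=5,interpolation=2))
```

```text
12.2 [ 0.49750661 -0.05032103  0.078908  ] [ 3.14076081e+00 -1.33415582e-03  6.78216966e-01] [ 0.96542943  0.11317811 11.97435724] [0.07202    0.05614896 0.07113356] 0.04470051170886128
12.25 [ 0.49747232 -0.05028217  0.07889428] [ 3.14084977e+00 -1.31802817e-03  6.76809772e-01] [ 1.14012171  0.0307372  11.94285151] [0.12030727 0.07363727 0.0372101 ] 0.04490902856918186
```

View pics/d8.png

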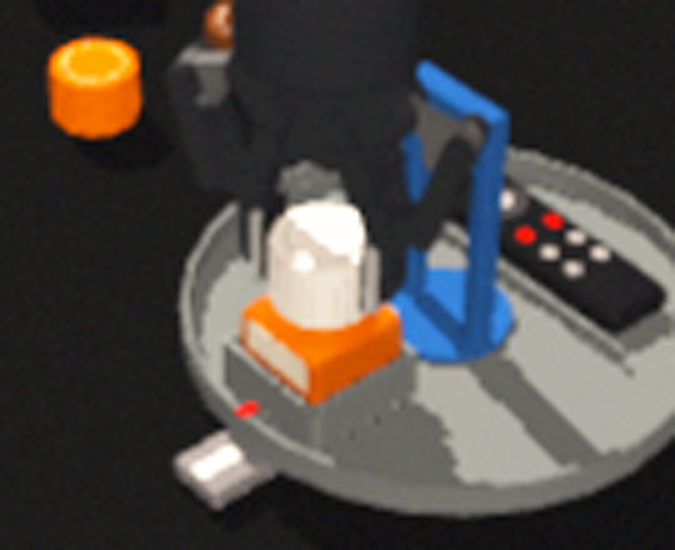

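The moment is only about 0.07 N m and the tray hasn't moved, so the cap is turning freely. I'll continue.

Request:
apply_moves(commands=[{"travel": [0,0,0.0003],"twist": [0,0,-2],"claw": 0.03},{"travel": [0,0,0.0003],"twist": [0,0,-6],"claw": 0.03},{"travel": [0,0,0.0003],"twist": [0,0,-11],"claw": 0.03},{"travel": [0,0,0.0003],"twist": [0,0,-16],"claw": 0.03},{"travel": [0,0,0.0003],"twist": [0,0,-21],"claw": 0.03},{"travel": [0,0,0.0003],"twist": [0,0,-24],"claw": 0.03},{"travel": [0,0,0.0003],"twist": [0,0,-25],"claw": 0.03}])

```text
clock: 13.0
position: [0.4974, -0.0504, 0.0786]
tool_rot: [3.14, -0.001, 1.114]
force: [-0.7, -1.5, 13.4]
grip_width: 0.045
```

Run:
```python
from h import *
from workcell import bot
s=bot.observe();W=bot.grab_frame("wrist");D=bot.grab_frame("side");S=bot.grab_frame("scene")
print(s["clock"],s["position"],s["tool_rot"],s["force"],s["moment"],s["grip_width"])
cv2.imwrite("pics/d9.png",np.hstack([cv2.resize(D["frame"][170:280,265:400],(460,375),interpolation=2),cv2.resize(S["frame"][130:250,235:343],(337,375),interpolation=2)]))
cv2.imwrite("pics/w9.png",W["frame"])
```

```text
13.0 [ 0.49738974 -0.05039489  0.07859579] [ 3.14041014e+00 -7.18345145e-04  1.11441711e+00] [-0.67135624 -1.46165923 13.38740518] [-0.0707821   0.15921165 -0.04560134] 0.04498298170206972
```

View pics/d9.png

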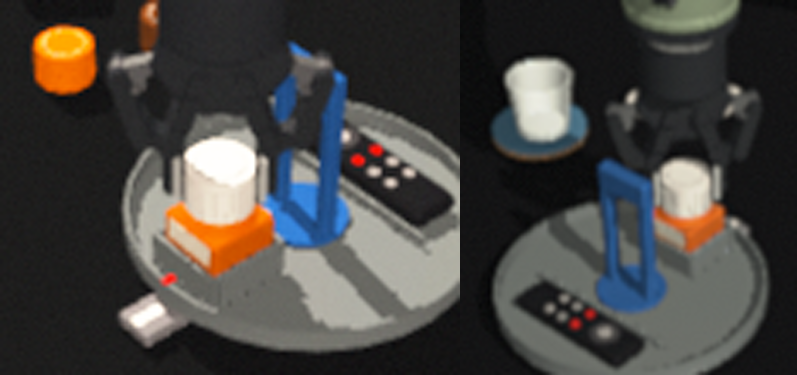

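View pics/w9.png

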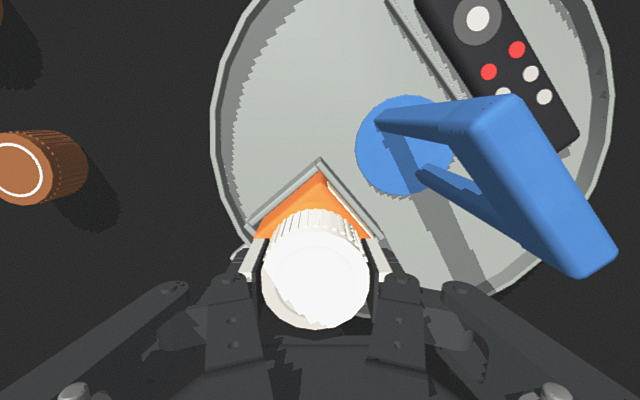

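Forty degrees done; tray and bottle have stayed put. The gripper knuckles clear the handle by a thin margin, so I'll go on to about 60° (the window is 40–90).

Request:
apply_moves(commands=[{"travel": [0,0,0],"twist": [0,0,-2],"claw": 0.03},{"travel": [0,0,0],"twist": [0,0,-5],"claw": 0.03},{"travel": [0,0,0],"twist": [0,0,-9],"claw": 0.03},{"travel": [0,0,0],"twist": [0,0,-13],"claw": 0.03},{"travel": [0,0,0],"twist": [0,0,-17],"claw": 0.03},{"travel": [0,0,0],"twist": [0,0,-20],"claw": 0.03},{"travel": [0,0,0],"twist": [0,0,-22],"claw": 0.03},{"travel": [0,0,0],"twist": [0,0,-22],"claw": 0.03}])

```text
clock: 13.95
position: [0.4974, -0.0504, 0.0786]
tool_rot: [3.14, -0.0, 1.498]
force: [-0.2, -0.2, 12.3]
grip_width: 0.0452
```

Run:
```python
from h import *
from workcell import bot
s=bot.observe();D=bot.grab_frame("side");S=bot.grab_frame("scene")
print(s["clock"],s["position"],s["tool_rot"],s["force"],s["moment"],s["grip_width"])
cv2.imwrite("pics/d10.png",np.hstack([cv2.resize(D["frame"][170:280,265:400],(460,375),interpolation=2),cv2.resize(S["frame"][130:250,235:343],(337,375),interpolation=2)]))
```

```text
13.95 [ 0.49736775 -0.05036677  0.07858155] [ 3.14032365e+00 -1.28694987e-04  1.49774668e+00] [-0.24122061 -0.22898613 12.32364368] [-0.04915656  0.22642238  0.00350619] 0.04515792246411512
```

View pics/d10.png

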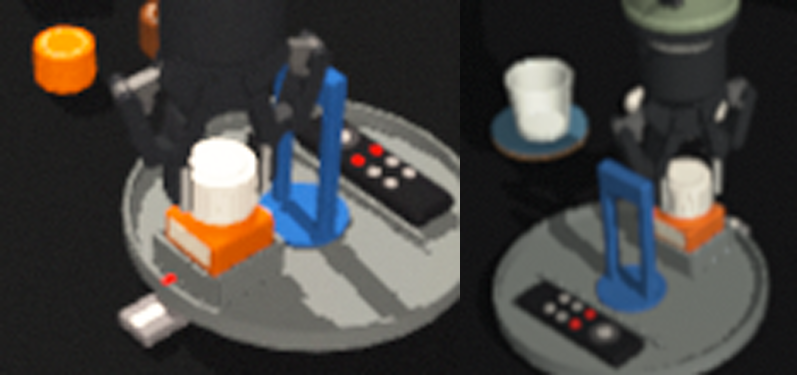

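Request:
apply_moves(commands=[{"travel": [0,0,-0.003],"twist": [0,0,0],"claw": 0.03},{"travel": [0,0,-0.007],"twist": [0,0,0],"claw": 0.03},{"travel": [0,0,-0.012],"twist": [0,0,0],"claw": 0.03},{"travel": [0,0,-0.017],"twist": [0,0,0],"claw": 0.03},{"travel": [0,0,-0.02],"twist": [0,0,0],"claw": 0.03},{"travel": [0,0,-0.02],"twist": [0,0,0],"claw": 0.03}])

```text
clock: 14.65
position: [0.4969, -0.0502, 0.0983]
tool_rot: [3.141, 0.0, 1.497]
force: [0.6, -0.3, -0.7]
grip_width: 0.0448
```

Run:
```python
from h import *
from workcell import bot
s=bot.observe();D=bot.grab_frame("side");S=bot.grab_frame("scene")
print(s["clock"],s["position"],s["tool_rot"],s["force"],s["moment"],s["grip_width"])
cv2.imwrite("pics/d11.png",np.hstack([cv2.resize(D["frame"][170:280,265:400],(460,375),interpolation=2),cv2.resize(S["frame"][130:250,235:343],(337,375),interpolation=2)]))
```

```text
14.65 [ 0.49690073 -0.05022751  0.09834071] [3.14118910e+00 7.79581219e-06 1.49669052e+00] [ 0.62438264 -0.25327929 -0.66805622] [-0.06322169 -0.02463871  0.0634074 ] 0.04475478329728177
```

View pics/d11.png

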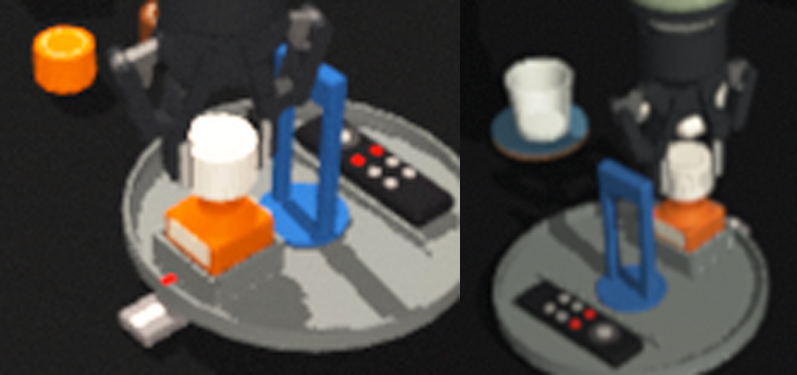

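The cap is off the lugs: the neck shows below it, the bottle is still seated, and the spring force is gone. I'll lift it the rest of the way.

Request:
apply_moves(commands=[{"travel": [0,0,-0.005],"twist": [0,0,0],"claw": 0.03},{"travel": [0,0,-0.015],"twist": [0,0,0],"claw": 0.03},{"travel": [0,0,-0.028],"twist": [0,0,0],"claw": 0.03},{"travel": [0,0,-0.042],"twist": [0,0,0],"claw": 0.03},{"travel": [0,0,-0.055],"twist": [0,0,0],"claw": 0.03},{"travel": [0,0,-0.065],"twist": [0,0,0],"claw": 0.03},{"travel": [0,0,-0.07],"twist": [0,0,0],"claw": 0.03},{"travel": [0,0,-0.07],"twist": [0,0,0],"claw": 0.03},{"travel": [0,0,-0.07],"twist": [0,0,0],"claw": 0.03},{"travel": [0,0,-0.07],"twist": [0,0,0],"claw": 0.03}])

```text
clock: 15.75
position: [0.4965, -0.0502, 0.1675]
tool_rot: [-3.141, 0.0, 1.497]
force: [-0.2, 0.1, -0.8]
grip_width: 0.0449
```

Request:
apply_moves(commands=[{"travel": [0,0,0],"twist": [0,0,0],"claw": 0.03},{"travel": [0,0,0],"twist": [0,0,0],"claw": 0.03},{"travel": [0,0,0],"twist": [0,0,0],"claw": 0.03},{"travel": [0,0,0],"twist": [0,0,0],"claw": 0.03},{"travel": [0,0,0],"twist": [0,0,0],"claw": 0.03}])

```text
clock: 16.25
position: [0.4968, -0.0502, 0.168]
tool_rot: [-3.142, 0.0, 1.497]
force: [-0.3, 0.3, -0.0]
grip_width: 0.045
```

Run:
```python
from h import *
from workcell import bot
import pickle
s=bot.observe();D=bot.grab_frame("side");S=bot.grab_frame("scene")
pickle.dump((s,D,S),open("end.pkl","wb"))
print(s["clock"],s["position"],s["tool_rot"],s["force"],s["qd"].round(4),s["grip_width"])
cv2.imwrite("pics/d12.png",np.hstack([cv2.resize(D["frame"][140:280,255:410],(443,400),interpolation=2),cv2.resize(S["frame"][110:255,235:350],(317,400),interpolation=2)]))
cv2.imwrite("pics/s12.png",S["frame"])
```

```text
16.25 [ 0.49682811 -0.05019638  0.16796741] [-3.14158640e+00  3.07050026e-05  1.49673809e+00] [-0.32755508  0.34891971 -0.00278097] [-0.0001  0.001   0.0004  0.0002  0.0018  0.     -0.0009] 0.04504293388232058
```

View pics/d12.png

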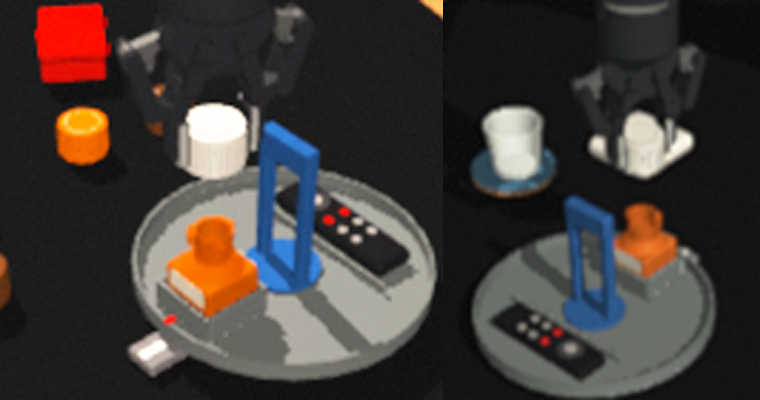

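View pics/s12.png

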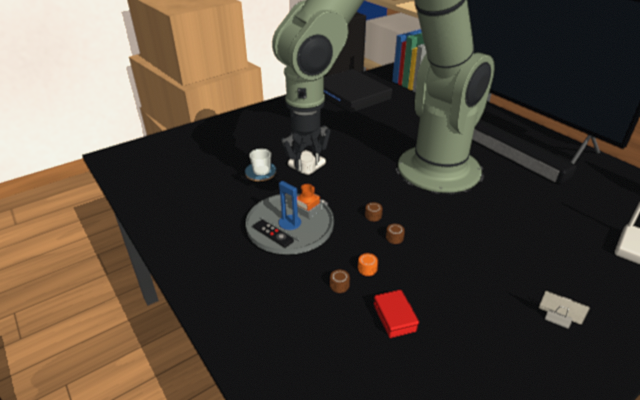

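The cap is held upright above the open bottle, the bottle is in its socket, and the other things haven't moved. One check of height and tray mark, then I hand in.

Run:
```python
from h import *
from workcell import bot
import pickle
s,D,S=pickle.load(open("end.pkl","rb"));_,_,_,D0=pickle.load(open("a2.pkl","rb"))
print("side pred cap centre z=.181:",proj(D,[.497,-.0502,.181]),"seen ~",(255+215*155/443,140+140*.35),"bottom z=.165",proj(D,[.497,-.0502,.165]),"mouth",proj(D,[.497,-.0502,.101]))
for f in (D0,D):
    h=cv2.cvtColor(f["frame"],cv2.COLOR_BGR2HSV);r=((h[...,1]>150)&((h[...,0]<6)|(h[...,0]>174))&(h[...,2]>60)).astype(np.uint8)
    r[:235]=0;r[270:]=0;n,l,st,c=cv2.connectedComponentsWithStats(r);print([c[i].round(2) for i in range(1,n) if c[i][0]<330])
s=bot.observe();print(s["qd"].round(4),s["position"])
bot.job_done()
```

```text
side pred cap centre z=.181: (np.float64(329.7729701133165), np.float64(188.96355746723947)) seen ~ (330.2257336343115, 189.0) bottom z=.165 (np.float64(329.6683495449558), np.float64(195.3398441444555)) mouth (np.float64(329.27125712613326), np.float64(219.54134810715385))
[array([314.  , 251.36])]
[array([314.  , 251.36])]
[ 0.0002  0.0002 -0.0005  0.     -0.002   0.0009 -0.0008] [ 0.49684121 -0.05021744  0.16801589]
the job is handed in; nothing more can be done
```

I did the whole job in order and handed it in at about 16 s; the hand-in reports no verdict.

- **Tray:** I turned it by its handle about 70° counter-clockwise until it clicked into the front stop. The stop pulled the tray in, and the moment on the tool then dropped to about 0.1 N m.
- **Cap:** I gripped it at 60 N and pressed it about 6 mm down, at about 13 N. I then turned it 62° counter-clockwise, which is inside the 40–90° window. I stopped just short of the ideal 65° because the gripper knuckles had little room beside the handle. The cap then lifted off straight up.

**Last checks:**
- The cap is held upright and still, with its underside about 64 mm above the bottle's mouth. The side view put its centre within half a pixel of the predicted spot.
- The red mark is in the same place to the pixel as before the twist, so the tray stayed at its stop.
- The bottle is in its socket. The tin and tealight look undisturbed; the puck shows partly behind the gripper but in place. The remote rode round with the tray as expected.
- **One disagreement:** the wrist camera read the handle and cap about 2 to 3 mm off along the tool's x. I corrected for this using views from two orientations.

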